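# Open the child-resistant jewellery-cleaner jar

### The job

Open the jewellery-cleaner jar: push its child-resistant cap straight down hard, keep it down while you turn it a sixth of a turn anticlockwise (seen from above), then lift it straight off, never forcing cap and jar against each other with more than 30 N. Set the cap down gently, right way up, wholly on the free part of the lower frosted acrylic tier, let go of it, and leave the steel ring, the bead and everything else where they are.

Things in the scene. Friction and masses are not known exactly. Their poses are not given: they have to be found in the camera images.
- cap: White ribbed child-resistant cap, 50 mm across, 30 mm high, 40 g, loose; red pointer on top along its +x. Origin: centre of its underside, z up. Three hooks inside it sit under three lugs on the neck; it cannot turn until pushed about 4 mm down on the jar, then turns anticlockwise from above and is free to lift between 0.55 and 1.5 rad (aim at 1.05). 2.5 mm sideways play on the neck.
- jar: Blue jar with a paper band, body 64 mm across and 66 mm high, then a shoulder up to a neck 27 mm across, 80 to 113 mm above the origin, with a white sprung disc on top. Origin: centre of its underside, z up. It cannot turn or leave its holder but sinks when pressed. With the cap on, the cap's origin lies 95 mm above the jar's, their axes agree, and 15 mm of bare neck show under the cap.
- holder: Dark wood cup, 84 mm across and 44 mm high, on a 130 x 100 mm foot plate screwed to the shelf; the jar floats in it on a soft cushion, higher when nearly empty, lower when full. Origin at the centre of its underside.
- stand: Fixed stand of two frosted acrylic tiers. Origin on the table under the centre of the lower tier, z up. Lower tier: plate 150 mm (x) by 240 mm (y), its top 50 mm above the origin, centred on it. Upper tier: plate 60 mm (x) by 240 mm (y), top 100 mm above the origin, centred 110 mm along the stand's +x.
- ring: Steel ring, 24 mm across, 6 mm high, lying loose somewhere along the y direction of the lower tier. Origin at the centre of its underside.
- bead: Green glass bead, 18 mm across, 12 mm high, loose on the upper tier. Origin at the centre of its underside. Leave alone.
- vase: Black ceramic vase, 92 mm across, 155 mm high, in the row at the back. Origin under its centre. Leave alone.
- case: Lever-latched plastic storage case, 116 x 196 mm, 88 mm high, on the right-hand side. Origin under its centre. Leave alone.
- comb: Bamboo comb, 170 mm long along its y, lying flat in the row at the back. Origin under its centre. Leave alone.
- flashlight: Chrome flashlight, 140 mm long along its y, 36 mm thick, lying in the row at the back. Origin under its centre. Leave alone.
- cap_top (a point): Centre of the cap's top face, 30 mm above the cap's origin. A spring in the jar pushes the cap up with about 9 N; about 15 N down frees it to turn, at about 19 N (7 mm) it bottoms hard on the neck. Meanwhile the jar itself sinks 2 to 14 mm on its soft cushion before it grounds, depending on how full it is, so the hand's travel differs every time: go by force, 17 to 20 N, not by depth.
Not all that is in view belongs to the job. Several things have the shape of the cap; the one meant has the colours described above.

How it is judged:
By the outcome, as a careful person would: the job done as asked, in the order asked, and still so for the second after the job is handed in, with the robot touching nothing.
It also fails if it takes over 51 s, if anything falls off the work surface, if the arm or the gripper's body presses on something with over 40 N, if the wrist force passes 120 N, or if a joint passes its speed limit or range.

### The arm

A 7-joint arm with a two-finger parallel gripper is mounted at the origin on the work surface. World frame = base frame: x ahead of the robot, y to its left, z up, the work surface at z = 0. Lengths are in mm, angles in rad, forces in N, time in s.
With the tool pointing down it reaches from about 400 to 900 mm from the base axis. Payload 5.6 kg.
Tool frame: the origin (TCP) lies midway between the tips of the shut fingers; the grasp point (between the pads) lies 19 mm behind it; x points along the fingers, y is the direction in which the jaws open and shut, and the axes are right-handed (so a half turn about x gives the same grasp; the last joint's range is limited). The gripper opens to 92 mm and grips with 3 to 60 N. Pads are 20 mm wide; open, the fingers measure 128 mm over their backs; the gripper's body (75 mm by 189 mm) begins 69 mm behind the grasp point.
Start: joints at [1.12, 0.468, -0.012, 1.603, 0.006, 1.071, -0.056], TCP at [257.745, -596.722, 214.592] pointing down, gripper open.
Joint ranges: [-2.53, 2.53], [-0.31, 2.02], [-1.57, 1.55], [0.28, 2.44], [-1.29, 4.43], [0.15, 1.84], [-2.92, 2.92]. Speed limits (rad/s): [2.57, 2.57, 3.14, 3.14, 3.14, 3.14, 3.14].

### API

Orientations are given as a rotation vector (axis times angle).
In Python, from cell import robot, grip, kin, viewer gives the robot as it stands. Calls block until the motion is done:
- robot.movep(position, orientation): joint-space move of the TCP to a pose.
- robot.servo_line(position, feed=150, rotation=None): straight line of the TCP; rotation=None keeps the orientation; feed is the mean speed in mm/s.
- robot.goto_joints(angles): joint-space move.
- grip(opening, newtons=None): opening from 0.0 (shut) to 1.0 (fully open); newtons is the grip in N (None keeps the last); returns when the fingers have stopped.
- robot.hold(seconds).
- kin.ik(position, orientation): joint angles nearest the present ones, or None.
- robot.observe(): the state.
- viewer.read_camera(name): name is "scene" or "top" or "wrist"; returns the picture (420x560x3 uint8, red, green, blue); there is no depth.
- viewer.camera_info(name): a dict with "camera_matrix" (3x3 intrinsics, pixels), "R" (3x3) and "t" (3): a world point X has camera coordinates R X + t. Camera axes: x right, y down, z forward; pixel columns grow to the right and rows downward; lengths in mm; the calibration is good to about 2 mm. A picture is of the moment at which its call begins: read the wrist's pose just before it. camera_info takes no time and is no camera call; for the wrist camera it gives the pose at the moment of the call.
A pose or a line that the arm cannot do raises robot.IKError and nothing moves.
- robot.job_done(): hands the job in, once; it reports no verdict.
Trained networks look in the newest picture that a camera, given by its name, has taken for a name from the list of things; names that differ only in an ending like _2 or _b are one class to them, and where a whole thing is asked for, a point or a joint stands for the part that bears it (a point fixed in the world has none). Each returns a list of dicts, best first, with "confidence" (0 to 1); they miss things now and then, are a little off and sometimes report something else, mostly with a low value. They report only what shows in the picture. A call takes as long as a camera call. They do not tell look-alikes from the thing itself.
- viewer.silhouettes(name, camera): "mask" (420x560 bool, what is visible of it).
- viewer.pinpoint(name, camera): "at" ([x, y, z] in mm, in the coordinates of the camera as it stood for that picture, good to about 4 mm: a listed point, or the origin of a listed thing).
The state is a dict: "t": time; "joints": joint angles; "joint_velocities": joint speeds; "joint_torque": joint torques, N m; "tcp_pos": TCP position; "tcp_rot": TCP orientation; "contact_force": force on the tool from outside, world axes, zero at the start; "wrist_torque": the same for the moment, N m; "grip_width": opening from 0.0 (shut) to 1.0 (fully open).
Only numpy, scipy, OpenCV 4.12 (cv2) and the standard library are available. Lean on these libraries where they do the work, as an engineer would, in place of code of your own. Each camera call takes 0.05 s, during which the arm holds its last target.

## Working session

There is one attempt and no reset: what is moved stays moved. The work goes in short steps, each a Python script; the robot and the scene stay as the last script left them, time stands still between calls to the robot, and variables do not carry over. Pictures are saved under pics/ and viewed, and the job is handed in when it is done.

```bash
ls; mkdir -p pics
python3 - <<'E'
from cell import robot, grip, kin, viewer
import cv2
for c in ["scene","top","wrist"]:
    im=viewer.read_camera(c); cv2.imwrite(f"pics/{c}0.png",im[:,:,::-1])
s=robot.observe(); print({k:s[k] for k in s})
for c in ["scene","top"]: print(viewer.camera_info(c))
E
```

```text
pics
{'t': 0.15, 'joints': array([ 1.11999639,  0.4681941 , -0.01162071,  1.60335991,  0.00605982,
        1.07140275, -0.05631859]), 'joint_velocities': array([-0.00187078, -0.00184986,  0.00131093, -0.00344812, -0.00048008,
        0.00037879,  0.00015155]), 'joint_torque': array([-3.25258061e-04, -5.20948148e+01, -1.30322005e-02, -2.43977648e+01,
       -5.66551450e-02,  1.52398908e-02,  1.18349008e-04]), 'tcp_pos': array([ 257.55251881, -596.33527194,  213.86832421]), 'tcp_rot': array([ 1.99712597,  0.4142899 , -1.9979652 ]), 'contact_force': array([ 0.98339382,  0.47024198, -0.70405138]), 'wrist_torque': array([-0.06350083,  0.03072164, -0.05892841]), 'grip_width': 1.000095150672813}
{'camera_matrix': array([[485.07303754,   0.        , 285.74317721],
       [  0.        , 485.07303754, 210.01337246],
       [  0.        ,   0.        ,   1.        ]]), 'R': array([[-0.03282868,  0.99933632,  0.01578595],
       [ 0.77023193,  0.03536139, -0.63678281],
       [-0.6369184 , -0.00874589, -0.77088161]]), 't': array([  85.56450921, -338.60327874, 1475.87162378])}
{'camera_matrix': array([[447.03177418,   0.        , 285.22801241],
       [  0.        , 447.03177418, 215.52723554],
       [  0.        ,   0.        ,   1.        ]]), 'R': array([[ 0.02082178, -0.99974683,  0.00852807],
       [-0.98692027, -0.02191703, -0.15971234],
       [ 0.15985882, -0.00509103, -0.98712676]]), 't': array([-113.51886967,  541.81152549, 1240.68845451])}
```

View pics/scene0.png

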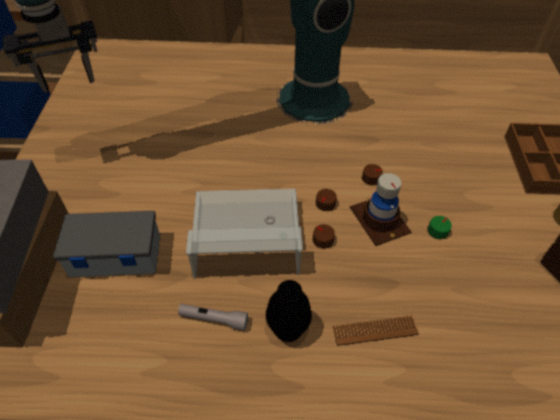

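View pics/top0.png

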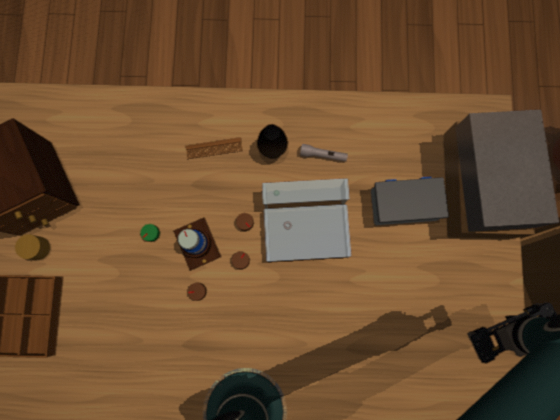

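```bash
cat > h.py <<'E'
from cell import robot, grip, kin, viewer
import cv2, numpy as np
def c2w(c,p):
    i=viewer.camera_info(c); return i["R"].T@(np.array(p)-i["t"])
def proj(c,X):
    i=viewer.camera_info(c); v=i["camera_matrix"]@(i["R"]@np.array(X,float)+i["t"]); return v[:2]/v[2]
def shot(c,n):
    im=viewer.read_camera(c); cv2.imwrite(f"pics/{n}.png",im[:,:,::-1]); return im
E
python3 - <<'E'
from h import *
np.set_printoptions(precision=1,suppress=True)
for c in ["scene","top"]:
    for n in ["cap","jar","holder","stand","ring","bead","cap_top"]:
        for d in viewer.pinpoint(n,c):
            w=c2w(c,d["at"]); print(c,n,round(d["confidence"],2),w,proj(c,w))
E
```

```text
scene cap 0.73 [323.9 141.9  -2.5] [368.5 178.5]
scene cap 0.73 [529.4  15.7   2.7] [321.6 239. ]
scene cap 0.66 [462.3 157.  107. ] [386.9 190.1]
scene cap 0.63 [489.5 293.2  -0.5] [437.1 230.5]
scene cap 0.59 [417.5  25.1   1.7] [324.7 203.1]
scene jar 0.75 [462.4 158.4  14.5] [380.7 215.8]
scene holder 0.6 [463.9 156.3   4.2] [379.2 218.9]
scene holder 0.31 [ 521.  -107.    50.7] [269.2 221.7]
scene stand 0.6 [ 495.1 -161.4    2. ] [247.3 224.9]
scene stand 0.48 [ 743.  -212.4   -3.2] [213.  319.9]
scene ring 0.59 [ 517.1 -104.8   50. ] [270.3 220.6]
scene bead 0.57 [595.7 -70.3  98.8] [284.5 236.1]
scene cap_top 0.96 [490.3 295.3  33.4] [441.7 222.1]
scene cap_top 0.81 [416.2  25.5  31.9] [325.8 194.7]
scene cap_top 0.63 [530.5  20.5  24.7] [324.3 233.9]
scene cap_top 0.62 [325.5 145.6  26.7] [371.7 171.2]
top cap 0.65 [490.3 291.3  -0.1] [151.4 233. ]
top cap 0.59 [464.3 158.3 105.4] [188.7 238.9]
top cap 0.57 [325.8 150.    0.6] [196.4 290.6]
top cap 0.57 [528.5  17.5  -3. ] [244.8 222.4]
top cap 0.48 [417.5  24.4  -2.7] [241.1 259.8]
top jar 0.52 [461.1 158.5   8.1] [195.4 243.6]
top jar 0.21 [ 496.  -166.1    1.6] [306.5 234.4]
top holder 0.75 [462.5 156.8  -4.9] [196.9 243.6]
top stand 0.65 [ 498.4 -163.5   -4.4] [305.6 233.8]
top ring 0.5 [ 515.1 -107.    48.4] [286.8 225.4]
top bead 0.59 [464.6 157.4 106.9] [188.9 238.8]
top bead 0.38 [599.7 -75.8  96.6] [276.4 192.6]
top cap_top 0.67 [323.6 144.8  29. ] [196.3 291.5]
top cap_top 0.64 [488.1 289.6  29.9] [148.9 232.5]
top cap_top 0.61 [419.1  24.5  32.2] [240.  258.5]
top cap_top 0.58 [529.9  13.2  27. ] [245.5 220.4]
top cap_top 0.51 [462.3 156.5 138. ] [186.8 238.3]
```

Candidates shaped like the cap, as scene pixels:
- white, on the jar: (388,185)
- brown: (372,174), (326,200) and (324,236)
- green: (440,227)

Only the white one, on the blue jar, fits the description. I'll confirm it with a crop and check which wrist angles are feasible.

```bash
cat >> h.py <<'E'
from scipy.spatial.transform import Rotation as Ro
def rv(a):
    c,s=np.cos(a),np.sin(a)
    return Ro.from_matrix(np.array([[0,c,s],[0,s,-c],[-1,0,0]])).as_rotvec()
def yaw(r):
    m=Ro.from_rotvec(r).as_matrix(); return np.arctan2(m[1,1],m[0,1])
E
python3 - <<'E'
from h import *
np.set_printoptions(precision=2,suppress=True)
a=cv2.imread("pics/scene0.png")[150:260,300:470]; b=cv2.imread("pics/top0.png")[170:310,140:370]
cv2.imwrite("pics/crop.png",np.vstack([cv2.resize(a,(560,290),interpolation=2),cv2.resize(b,(560,300),interpolation=2)]))
s=robot.observe(); print(yaw(s["tcp_rot"]), Ro.from_rotvec(s["tcp_rot"]).as_matrix())
print(viewer.camera_info("wrist"))
for a in np.arange(-3,3.2,.5):
    print(round(a,2),kin.ik([463,157,137],rv(a)),kin.ik([485,-223,50],rv(a)))
E
```

```text
-1.163110760861382 [[-0.    0.4  -0.92]
 [-0.   -0.92 -0.4 ]
 [-1.    0.    0.  ]]
{'camera_matrix': array([[343.51,   0.  , 283.75],
       [  0.  , 343.51, 209.27],
       [  0.  ,   0.  ,   1.  ]]), 'R': array([[ 0.4 , -0.92,  0.  ],
       [-0.88, -0.38,  0.28],
       [-0.26, -0.11, -0.96]]), 't': array([-650.94,  -31.3 ,  390.47])}
-3.0 [ 0.58  0.75 -1.32  2.    0.84  1.09  2.16] [ 0.2   0.51  0.21  2.01 -0.17  0.63 -2.48]
-2.5 [-1.28  0.51  1.13  2.11 -0.6   0.89 -2.3 ] [ 0.28  0.51  0.11  2.01 -0.09  0.63 -2.05]
-2.0 [ 0.13  0.38 -0.63  2.03  0.31  0.82 -2.67] [ 0.37  0.51  0.    2.   -0.    0.63 -1.63]
-1.5 [ 0.19  0.4  -0.7   2.02  0.35  0.84 -2.21] [ 0.45  0.51 -0.1   2.    0.08  0.64 -1.2 ]
-1.0 [ 0.32  0.46 -0.87  2.02  0.46  0.87 -1.81] [ 0.53  0.52 -0.2   1.99  0.16  0.65 -0.77]
-0.5 [ 0.42  0.53 -1.01  2.01  0.57  0.92 -1.4 ] [ 0.6   0.53 -0.29  1.98  0.24  0.66 -0.34]
0.0 [ 0.47  0.57 -1.09  2.01  0.63  0.95 -0.95] [ 0.67  0.55 -0.38  1.98  0.31  0.67  0.09]
0.5 [ 0.49  0.6  -1.13  2.01  0.66  0.97 -0.48] [ 0.73  0.56 -0.45  1.98  0.38  0.69  0.54]
1.0 [ 0.51  0.62 -1.17  2.01  0.7   0.99 -0.01] [ 0.77  0.57 -0.5   1.97  0.42  0.7   1.  ]
1.5 [ 0.53  0.65 -1.21  2.01  0.73  1.01  0.46] [ 0.82  0.59 -0.57  1.97  0.48  0.71  1.46]
2.0 [ 0.47  0.58 -1.1   2.01  0.64  0.95  1.04] [ 1.27  1.07 -1.33  1.95  1.16  1.19  1.47]
2.5 [ 0.58  0.75 -1.32  2.    0.84  1.09  1.38] [ 1.27  1.07 -1.33  1.95  1.16  1.19  1.97]
3.0 [ 0.58  0.75 -1.32  2.    0.84  1.09  1.88] [ 0.15  0.52  0.27  2.02 -0.22  0.64 -2.71]
```

View pics/crop.png

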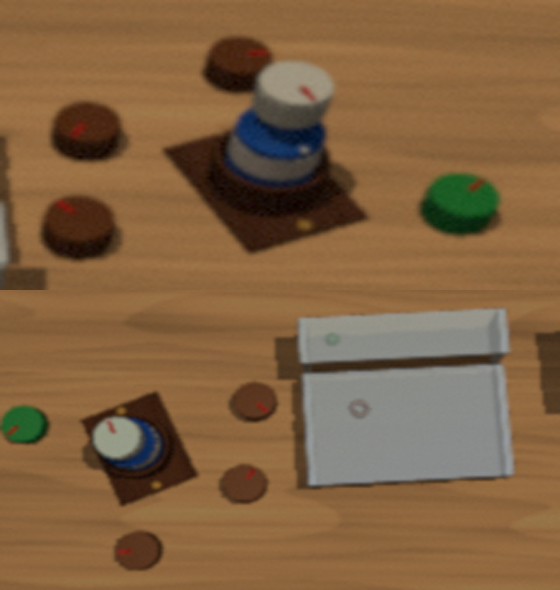

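Run:
```python
from h import *
np.set_printoptions(precision=1,suppress=True)
robot.movep([463,157,235],rv(-0.5))
robot.hold(0.3)
s=robot.observe(); print(s["t"],s["joints"],s["tcp_pos"],yaw(s["tcp_rot"]),s["contact_force"])
shot("wrist","w1")
for n in ["cap","cap_top","jar","holder"]:
    for d in viewer.pinpoint(n,"wrist"):
        w=c2w("wrist",d["at"]); print(n,round(d["confidence"],2),w,proj("wrist",w))
for d in viewer.silhouettes("cap","wrist"):
    m=d["mask"]; print(d["confidence"],m.sum(),np.argwhere(m).min(0),np.argwhere(m).max(0))
for z in (130,136,142): print(proj("wrist",[463,157,z]))
```

```text
3.9083 [ 0.4  0.3 -1.   1.9  0.3  1.1 -1.2] [463.1 156.8 235. ] -0.5004402751314208 [-1.1 -0.3 -0.3]
cap 0.88 [484.7 289.   -1. ] [242.5  63.8]
cap 0.88 [531.8  16.8  -0.2] [383.6 247.7]
cap 0.83 [466.4 153.8 109. ] [287.9 202.5]
cap 0.83 [332.2 146.8  -3.1] [195.9 233.2]
cap 0.57 [418.8  20.   -4. ] [303.4 282.6]
cap_top 0.92 [420.1  29.9  33.2] [302.3 290.6]
cap_top 0.89 [325.6 142.6  25.7] [187.3 247.1]
cap_top 0.67 [489.9 288.2  31. ] [243.8  57.9]
cap_top 0.64 [529.1  19.5  27.8] [387.2 255.9]
jar 0.83 [465.  157.9   9.8] [284.2 177.9]
holder 0.64 [463.  156.1   0.1] [283.4 178.4]
0.88 1222 [218 164] [259 211]
0.85 1642 [264 282] [311 323]
0.82 2237 [ 27 219] [ 82 269]
0.75 3263 [173 253] [238 316]
0.75 784 [229 363] [262 409]
[282.8 207.8]
[282.8 209.8]
[282.8 211.9]
```

View pics/w1.png

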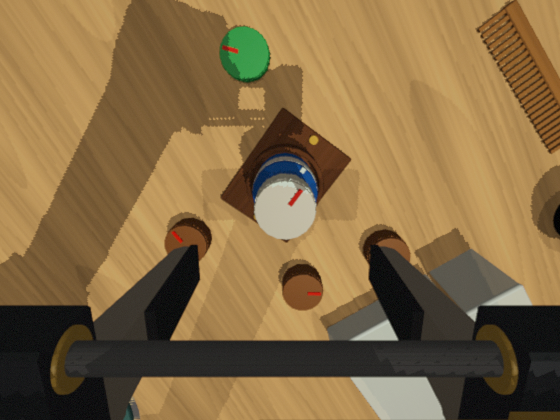

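The wrist view shows the white cap with its red pointer at (285,208), on the blue jar. The brown and green decoys are around it at (188,240), (387,247), (303,288) and (245,53). Next I'll fit the top disc for an exact centre.

Run:
```python
from h import *
from scipy.optimize import least_squares
np.set_printoptions(precision=2,suppress=True)
im=cv2.imread("pics/w1.png"); hsv=cv2.cvtColor(im,cv2.COLOR_BGR2HSV)
cr=im[150:260,230:340]; cv2.imwrite("pics/w1c.png",cv2.resize(cr,(600,600),interpolation=2))
print(hsv[215,265:320:10],hsv[170:215:5,270])
m=((hsv[...,1]<70)&(hsv[...,2]>190)).astype(np.uint8)
m|=((hsv[...,1]>120)&((hsv[...,0]<8)|(hsv[...,0]>172))).astype(np.uint8)
m[:160]=0;m[260:]=0;m[:,:240]=0;m[:,330:]=0
n,l,st,ce=cv2.connectedComponentsWithStats(m); k=1+np.argmax(st[1:,4]); print(st[k],ce[k])
c=max(cv2.findContours((l==k).astype(np.uint8),0,1)[0],key=cv2.contourArea)
h=cv2.convexHull(c); print(cv2.fitEllipse(c))
# circle model fit to lower contour
i=viewer.camera_info("wrist");K=i["camera_matrix"];R=i["R"];t=i["t"]
for zt in (132,136,140):
    P=[]
    for p in c[:,0]:
        d=R.T@np.linalg.inv(K)@np.array([p[0],p[1],1.]); C=-R.T@t; P.append((C+d*(zt-C[2])/d[2])[:2])
    P=np.array(P); f=least_squares(lambda q:np.hypot(*(P-q[:2]).T)-q[2],[463,157,25],loss="soft_l1",f_scale=.5); print(zt,f.x,f.cost)
```

```text
[[ 23  37 191]
 [ 23  37 192]
 [ 23  36 193]
 [ 23  37 193]
 [ 24  37 194]
 [ 18  88 177]] [[106 227  90]
 [107 234  86]
 [ 26  44  93]
 [ 33  27 191]
 [ 23  36 191]
 [ 24  35 191]
 [ 23  36 191]
 [ 22  36 191]
 [ 23  36 190]]
[ 261  182   54   56 2006] [289.41 208.64]
((288.7439270019531, 209.96319580078125), (45.487037658691406, 57.44538116455078), 144.48350524902344)
132 [466.96 151.76  20.31] 331.247126000275
136 [467.46 152.85  20.01] 325.85203954324714
140 [467.97 153.94  19.71] 320.45932961363513
```

View pics/w1c.png

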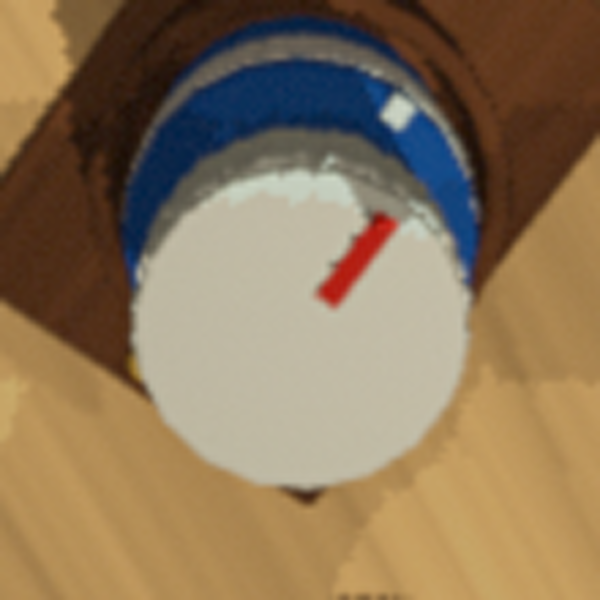

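Run:
```python
from h import *
from scipy.optimize import least_squares
np.set_printoptions(precision=2,suppress=True)
im=cv2.imread("pics/w1.png"); hsv=cv2.cvtColor(im,cv2.COLOR_BGR2HSV)
m=((hsv[...,1]<60)&(hsv[...,2]>165)).astype(np.uint8)
m|=((hsv[...,1]>150)&((hsv[...,0]<6)|(hsv[...,0]>172))).astype(np.uint8)
m[:160]=0;m[260:]=0;m[:,:240]=0;m[:,330:]=0
n,l,st,ce=cv2.connectedComponentsWithStats(m); k=1+np.argmax(st[1:,4]); print(st[k],ce[k])
c=max(cv2.findContours((l==k).astype(np.uint8),0,1)[0],key=cv2.contourArea)
h=c
i=viewer.camera_info("wrist");K=i["camera_matrix"];R=i["R"];t=i["t"]
for zt in (130,134,136,138,142):
    P=[]
    for p in h[:,0]:
        d=R.T@np.linalg.inv(K)@np.array([p[0],p[1],1.]); C=-R.T@t; P.append((C+d*(zt-C[2])/d[2])[:2])
    P=np.array(P); f=least_squares(lambda q:np.hypot(*(P-q[:2]).T)-q[2],[463,157,25],loss="soft_l1",f_scale=.5); print(zt,f.x,f.cost)
```

```text
[ 255  181   61   58 2672] [284.55 210.31]
130 [463.27 154.08  24.72] 36.474570311672544
134 [463.83 155.12  24.36] 35.79606666544261
136 [464.1  155.65  24.18] 35.45746502043807
138 [464.38 156.17  24.  ] 35.11930277694354
142 [464.94 157.22  23.64] 34.44431475959429
```

Run:
```python
from h import *
np.set_printoptions(precision=2,suppress=True)
robot.servo_line([463.7,156.5,150],feed=150)
robot.servo_line([463.7,156.5,106],feed=80)
robot.hold(0.2); s=robot.observe(); f0=s["contact_force"]; print(s["t"],f0,s["tcp_pos"])
shot("scene","s2")
grip(0.62,5); s=robot.observe(); print(s["grip_width"],s["contact_force"])
grip(0.0,4); robot.hold(0.2); s=robot.observe(); print(s["t"],s["grip_width"],s["grip_width"]*92,s["contact_force"]-f0,s["wrist_torque"],s["tcp_pos"])
shot("wrist","w2"); shot("top","t2")
a=cv2.imread("pics/w2.png");b=cv2.imread("pics/s2.png")[120:270,300:500]
cv2.imwrite("pics/m2.png",np.hstack([cv2.resize(a,(400,300)),cv2.resize(b,(400,300))]))
```

```text
5.825 [-0.36  0.61  0.45] [464.02 156.62 106.4 ]
0.6190834870573132 [-0.25  0.44  0.2 ]
7.0 0.5488125934321206 50.490758595755096 [ 0.28 -0.1  -0.67] [-0.1  -0.19 -0.02] [463.81 156.44 106.03]
```

View pics/m2.png

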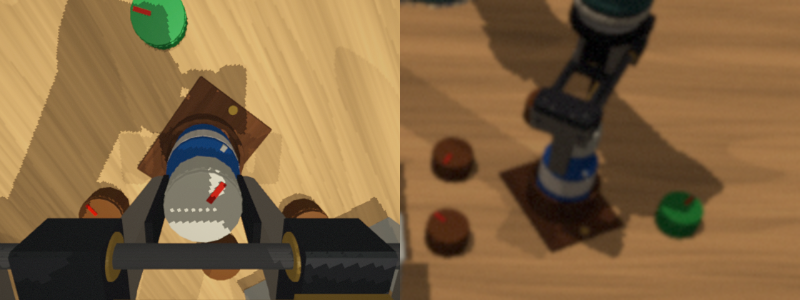

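```bash
cat >> h.py <<'E'
def F(n=6,dt=0.02):
    v=[]
    for _ in range(n):
        robot.hold(dt); v.append(robot.observe()["contact_force"])
    return np.mean(v,0)
E
python3 - <<'E'
from h import *
np.set_printoptions(precision=2,suppress=True)
grip(0.0,45); f0=F(8); s=robot.observe(); print(s["t"],s["grip_width"],f0,s["tcp_pos"])
f0=np.array([-.3,.5,.2])
z=106.0
while z>82:
    f=F(4)-f0
    s=robot.observe(); print(round(s["t"],2),z,s["tcp_pos"],f)
    if f[2]>16.5: break
    st=2.0 if f[2]<6 else (1.0 if f[2]<12.5 else 0.5)
    z-=st; robot.servo_line([463.7,156.5,z],feed=20)
E
```

```text
7.45 0.5417381074871709 [ 1.03 -0.44 -0.26] [463.84 156.47 106.03]
7.52 106.0 [463.83 156.45 106.02] [ 1.65 -0.9  -0.43]
7.83 104.0 [463.82 156.45 104.05] [ 1.21 -1.53  1.56]
8.15 102.0 [463.79 156.44 102.07] [ 0.76 -1.62  2.99]
8.47 100.0 [463.87 156.47 100.4 ] [-0.27 -2.34  7.73]
8.78 99.0 [463.88 156.48  99.55] [-0.59 -2.93  9.77]
9.1 98.0 [463.88 156.48  98.65] [-1.47 -3.69 11.05]
9.42 97.0 [463.91 156.48  97.78] [-1.56 -3.34 11.86]
9.73 96.0 [463.91 156.47  96.9 ] [-2.1  -3.66 13.29]
10.05 95.5 [463.89 156.48  96.45] [-2.4  -3.87 13.22]
10.37 95.0 [463.92 156.49  96.02] [-2.52 -4.02 15.2 ]
10.68 94.5 [463.89 156.5   95.57] [-2.35 -3.93 15.3 ]
11.0 94.0 [463.91 156.46  95.13] [-2.78 -4.42 16.25]
11.32 93.5 [463.92 156.49  94.68] [-3.5  -4.39 16.33]
11.63 93.0 [463.9  156.47  94.23] [-2.8  -4.58 17.48]
```

Run:
```python
from h import *
np.set_printoptions(precision=2,suppress=True)
f0=np.array([-.3,.5,.2])
z=92.5; x,y=463.4,156.0; a=-0.5; end=a+1.08
robot.servo_line([x,y,z],feed=20)
while True:
    f=F(3)-f0; s=robot.observe(); q=s["wrist_torque"]
    print(round(s["t"],2),round(z,2),round(a,2),round(yaw(s["tcp_rot"]),3),s["tcp_pos"],f,q)
    if np.linalg.norm(f)>26 or a>=end-1e-6: break
    # keep ~18.5 N
    if f[2]<18: z-=0.4 if f[2]<16.5 else 0.25
    elif f[2]>19.7: z+=0.25
    if f[2]>17: a=min(a+0.12,end)
    d=np.clip(f[:2]*0.08,-.3,.3); x+=d[0]; y+=d[1]
    x=np.clip(x,461.5,466);y=np.clip(y,154,159)
    robot.servo_line([x,y,z],feed=20,rotation=rv(a))
```

```text
11.93 92.5 -0.5 -0.5 [463.93 156.48  93.96] [-2.52 -3.26 17.28] [-0.65  0.63 -0.03]
12.25 92.25 -0.38 -0.379 [464.29 156.7   93.92] [-2.31 -2.72 17.53] [-0.51  0.45 -0.04]
12.57 92.0 -0.26 -0.259 [464.48 156.86  93.83] [-0.98 -1.87 17.95] [-0.37  0.25 -0.02]
12.88 91.75 -0.14 -0.139 [464.62 157.    93.71] [-0.58 -1.53 18.47] [-0.29  0.2  -0.03]
13.2 91.75 -0.02 -0.019 [464.69 157.13  93.77] [-0.29 -1.09 18.29] [-0.2   0.15  0.01]
13.52 91.75 0.1 0.101 [464.77 157.19  93.84] [-0.04 -0.95 17.18] [-0.14  0.02  0.05]
13.83 91.5 0.22 0.221 [464.79 157.23  93.62] [ 0.1  -0.6  17.78] [-0.08  0.07  0.11]
14.15 91.25 0.34 0.341 [464.83 157.28  93.44] [ 0.3  -0.53 18.61] [-0.05  0.01  0.07]
14.47 91.25 0.46 0.461 [464.85 157.34  93.47] [ 0.12 -0.46 18.64] [-0.05  0.01  0.04]
14.78 91.25 0.58 0.581 [464.87 157.36  93.51] [-0.09 -0.32 18.42] [-0.04 -0.03  0.06]
```

Run:
```python
from h import *
np.set_printoptions(precision=2,suppress=True)
f0=np.array([-.3,.5,.2])
x,y=464.7,157.2
for z in (99,106,114,124,140,165,195):
    robot.servo_line([x,y,z],feed=40 if z<120 else 100); f=F(2)-f0; s=robot.observe()
    print(round(s["t"],2),z,s["tcp_pos"],f,s["grip_width"])
    if f[2]<-6: print("pull!"); break
shot("wrist","w3"); shot("scene","s3")
a=cv2.imread("pics/w3.png");b=cv2.imread("pics/s3.png")[60:260,290:470]
cv2.imwrite("pics/m3.png",np.hstack([cv2.resize(a,(400,300)),cv2.resize(b,(400,400))[:300]]))
```

```text
15.18 99 [464.88 157.52  99.69] [-0.43 -2.61  8.88] 0.5362840546414478
15.53 106 [464.45 157.46 105.81] [0.45 0.5  1.04] 0.5435095310380332
15.92 114 [464.67 157.08 114.02] [ 0.21  0.1  -0.05] 0.5391417136579735
16.2 124 [464.95 157.22 124.29] [ 0.73 -0.06 -0.95] 0.54112231747324
16.54 140 [464.92 157.17 140.2 ] [ 0.78 -0.56 -0.89] 0.5411285920551451
16.98 165 [464.79 156.98 165.07] [ 0.29 -0.54 -0.91] 0.5410276542494458
17.46 195 [464.67 156.92 194.87] [ 0.58 -0.18 -0.43] 0.5410698054899894
```

View pics/m3.png

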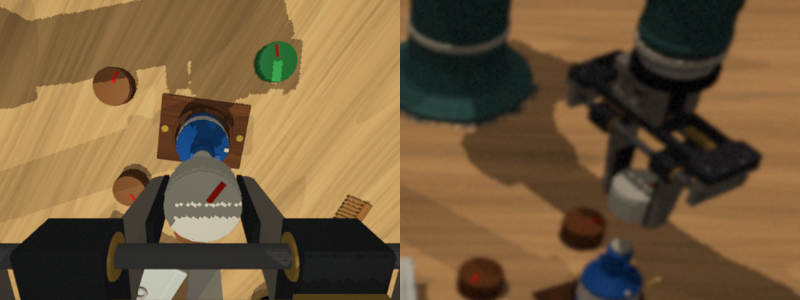

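```bash
python3 - <<'E'
from h import *
np.set_printoptions(precision=2,suppress=True)
print(kin.ik([488,-215,200],rv(1.5)))
robot.movep([488,-215,200],rv(1.5)); robot.hold(0.15)
s=robot.observe(); print(round(s["t"],2),s["joints"],s["tcp_pos"],s["grip_width"])
shot("wrist","w4"); shot("scene","s4"); shot("top","t4")
for c in ("wrist","scene"):
  for n in ("ring","stand","cap"):
    for d in viewer.pinpoint(n,c): w=c2w(c,d["at"]); print(c,n,round(d["confidence"],2),w)
E
python3 - <<'E'
import cv2,numpy as np
a=cv2.imread("pics/w4.png");b=cv2.imread("pics/s4.png")[130:290,150:350];c=cv2.imread("pics/t4.png")[160:300,240:380]
cv2.imwrite("pics/m4.png",np.vstack([np.hstack([cv2.resize(b,(400,300)),cv2.resize(c,(400,300))]),cv2.resize(a,(800,600))[300-300:300]]))
E
```

```text
[ 1.32  0.8  -1.43  1.85  0.84  1.28  1.14]
19.1 [ 1.32  0.8  -1.43  1.85  0.84  1.28  1.14] [ 488.32 -213.75  200.18] 0.5395735964422634
wrist ring 0.66 [ 518.18 -112.36   49.96]
wrist stand 0.6 [ 502.39 -162.08   -4.1 ]
wrist cap 0.96 [ 488.54 -215.37  199.86]
wrist cap 0.63 [530.9   11.84  -0.38]
scene ring 0.63 [ 517.47 -107.46   51.14]
scene stand 0.82 [ 496.01 -161.21    1.64]
scene cap 0.95 [416.4   27.16   4.05]
scene cap 0.8 [ 485.71 -212.32  200.38]
scene cap 0.76 [491.13 293.48  -1.95]
scene cap 0.66 [529.36  18.1    1.36]
scene cap 0.65 [322.96 144.36  -1.8 ]
scene cap 0.25 [ 592.17 -446.97    3.14]
```

View pics/m4.png

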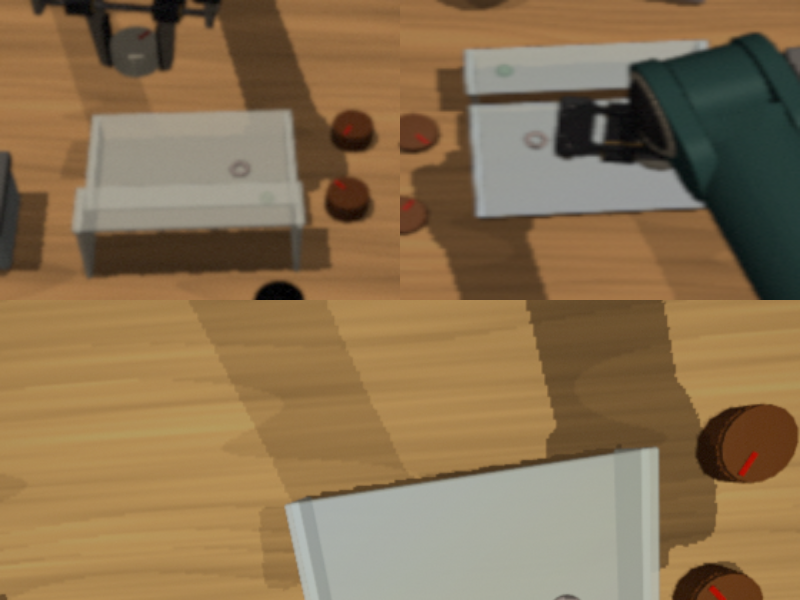

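View pics/w4.png

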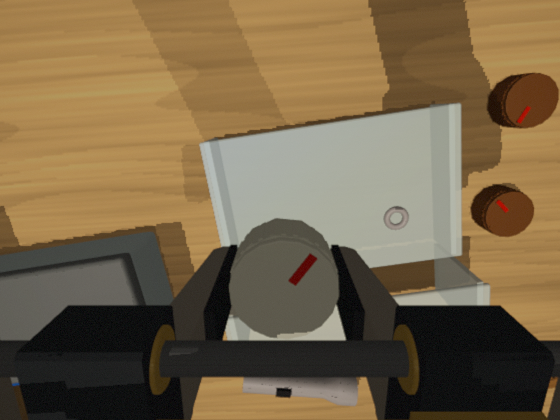

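The wrist view shows the cap held level at (285,278). The ring is at (396,218), and the left part of the lower tier is free. I'll lower the cap at about (488,-207) until it touches, watching the force.

Run:
```python
from h import *
np.set_printoptions(precision=2,suppress=True)
for z in (120,70,52): print(kin.ik([488,-207,z],rv(1.5)))
robot.servo_line([488,-207,120],feed=150)
robot.servo_line([488,-207,66],feed=100); s=robot.observe(); print(s["t"],s["joints"])
f0=F(6); print(f0); z=66
while z>40:
    z-=1.0; robot.servo_line([488,-207,z],feed=15); f=F(2)-f0
    if f[2]>1.2:
        f=F(5)-f0
        if f[2]>1.2: break
s=robot.observe(); print(round(s["t"],2),z,s["tcp_pos"],f)
shot("scene","s5"); b=cv2.imread("pics/s5.png")[130:290,150:350]; cv2.imwrite("pics/m5.png",cv2.resize(b,(800,600)))
```

```text
[ 1.26  0.87 -1.32  1.92  0.94  1.16  1.06]
[ 1.22  0.92 -1.24  1.95  1.02  1.09  1.02]
[ 1.2   0.94 -1.21  1.96  1.04  1.07  1.  ]
20.925 [ 1.21  0.93 -1.24  1.95  1.03  1.09  1.01]
[-0.09  0.25 -0.43]
25.64 50.0 [ 488.17 -207.02   50.47] [-1.28 -1.    5.62]
```

View pics/m5.png

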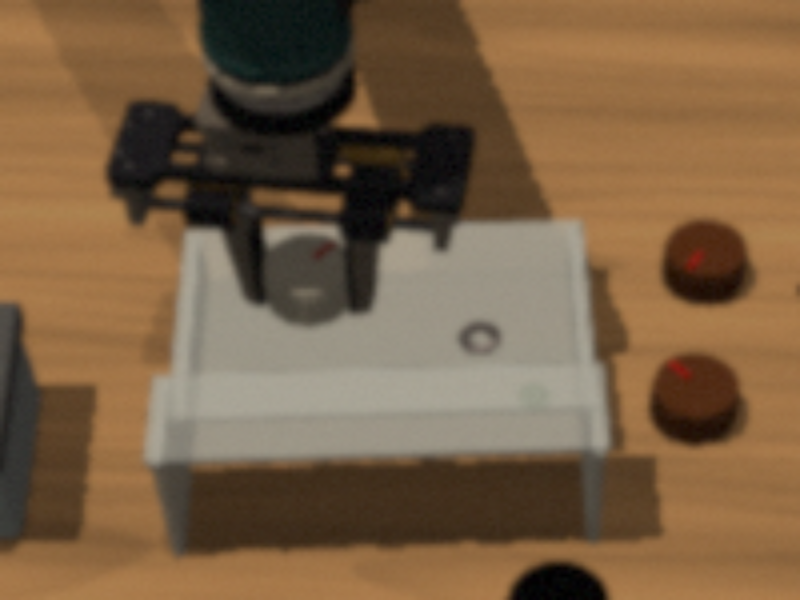

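Run:
```python
from h import *
np.set_printoptions(precision=2,suppress=True)
robot.servo_line([488,-207,50.4],feed=15)
grip(0.54,5); f=F(3); print(f,robot.observe()["grip_width"])
robot.servo_line([488,-207,51.0],feed=15)
grip(0.72,5); print(F(3),robot.observe()["grip_width"])
robot.servo_line([488,-207,100],feed=80); robot.servo_line([488,-207,200],feed=200)
robot.movep([420,-330,300],rv(1.5)); 
s=robot.observe(); print(s["t"],s["joints"],s["contact_force"])
shot("scene","s6");shot("wrist","w6");shot("top","t6")
for c in ("scene","wrist","top"):
  for n in ("ring","cap","jar","bead"):
    for d in viewer.pinpoint(n,c): w=c2w(c,d["at"]); print(c,n,round(d["confidence"],2),w)
b=cv2.imread("pics/s6.png")[130:290,150:430]; cv2.imwrite("pics/m6.png",cv2.resize(b,(800,457)))
```

```text
[-0.5  -0.65  3.44] 0.5477067812422483
[-0.54  0.02  0.34] 0.7164885979690853
29.0667 [ 1.62  0.74 -1.56  1.73  0.74  1.45  1.45] [-0.3   0.28  0.11]
scene ring 0.62 [ 518.47 -104.59   49.38]
scene cap 0.96 [489.37 293.18   0.93]
scene cap 0.91 [531.14  17.25   2.37]
scene cap 0.73 [321.58 145.04  -3.27]
scene cap 0.58 [418.2   26.23   3.35]
scene jar 0.79 [461.6  160.03  16.95]
scene bead 0.46 [597.68 -70.79  95.24]
wrist ring 0.73 [ 517.01 -112.94   51.59]
wrist cap 0.9 [420.08  19.66   0.32]
wrist cap 0.82 [ 487.52 -209.97   52.51]
wrist cap 0.82 [534.49  16.68  -1.39]
wrist bead 0.27 [ 593.46 -452.09   -0.12]
top ring 0.55 [ 514.86 -106.51   48.36]
top cap 0.82 [ 487.09 -207.61   49.75]
top cap 0.75 [415.07  27.33  -0.2 ]
top cap 0.66 [492.62 290.02   0.47]
top cap 0.56 [325.62 146.89  -0.41]
top jar 0.71 [459.91 160.07   8.81]
top jar 0.4 [ 517.16 -108.16   48.74]
top bead 0.42 [600.35 -74.72  95.47]
```

View pics/m6.png

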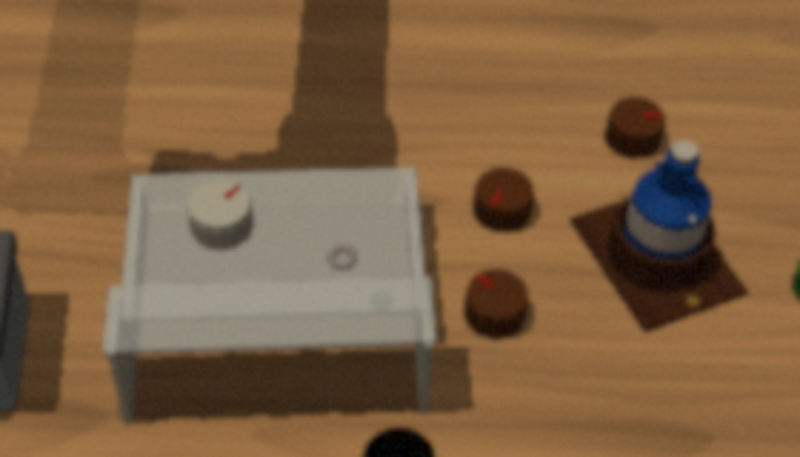

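Run:
```python
from h import *
print(robot.job_done()); print(robot.observe()["t"])
```

```text
the job is handed in; nothing more can be done
None
the job is handed in; nothing more can be done
```

The cap is off the jar and stands upright on the free part of the lower tier. I handed the job in at about 30 s of the 51 s allowed; no verdict was reported.

- **Opening:** I gripped the white cap and pressed down to 17–18.6 N. I kept that up through a 1.08 rad anticlockwise turn, then lifted it straight off. Sideways force on the cap reached at most about 5.6 N, so the total stayed under 20 N. That is well below the 30 N limit.
- **Placing:** The cap touched down at about 6 N and was released at about (487, -208), z ≈ 50.
- **Last checks:** The final scene picture shows the cap upright and released, and the jar still in its holder. The ring and bead read where they were at the start, within measurement error. The gripper was clear and read no contact force.
- **Disagreements:** The last scene-camera search did not report the placed cap, but it is plainly visible there and the top and wrist cameras both located it. The wrist camera also gave one low-confidence "bead" at (593, -452), which I took as a false report.
- **Not checked:** I did not measure the vase, case, comb and flashlight again at the end.
- **Close to a limit:** Joint 3 ended at -1.56 in its -1.57 range, so it was very near the limit but within it.

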